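Take the depth of a blind bore with a depth gauge

ROBOT

A 6-joint arm with a two-finger parallel gripper is mounted at the origin on a cart in front of the work surface, level with it; the furniture and walls round the work are solid. World frame = base frame: x ahead of the robot, y to its left, z up, the work surface at z = 0. Lengths are in m, angles in degrees, forces in N, time in s.
With the tool pointing down it reaches from about 0.25 to 0.725 m from the base axis. Payload 9.7 kg.
Tool frame: the origin (TCP) lies on the centre line of the jaws, within the pads' length; the fingertips stand bot.nose_length ahead of it and the grasp point (between the pads) lies 11 mm behind it (bot.nose_length is the distance from the TCP to the fingertips, in m); z points along the fingers, y is the line along which they close (so a half turn about z gives the same grasp; the last joint's range is limited). The gripper opens to 85 mm and grips with 20 to 120 N. Pads are 22 mm wide; open, the fingers measure 114 mm over their backs; the gripper's body (76 mm by 85 mm) begins 54 mm behind the grasp point. The pads swing forward as they close: fully open they stand 13 mm farther back than shut.
Start: joints at [-63.827, 4.979, 10.078, 95.1, 0, 90], TCP at [0.243, -0.494, 0.239] pointing down, gripper open.
Joint ranges: [-179.16, 179.16], [-48.56, 103.87], [-65.8, 70.77], [-126.05, 130.52], [-82.76, 87.17], [-180, 180]. Speed limits (degrees/s): [127.2, 127.2, 147.25, 180, 180, 180].

INTERFACE

Orientations are given as [roll, pitch, yaw] about the fixed x, y, z axes, in that order (R = Rz(yaw) Ry(pitch) Rx(roll)).
In Python, from workcell import bot gives the robot as it stands. The module is installed in compiled form; this text tells all that it offers.
- The arm moves only by the shell command python3 -m inch 'ROWS' [OPENING] [FORCE]. ROWS is JSON, a list of rows, each a list of 4 numbers: the shift along the world's x, y, z in cm, then the turn about the world's z in degrees. A call has exactly 8 rows; each row is the pose to reach, as a shift and turn from the pose commanded when the call began; what a row does not reach only later rows make up. A row lasts 1/8 s, in which the tool goes at most 62.5 mm and 10.7 degrees, less where a joint would pass 70% of its speed; a pose out of reach is approached as far as the arm can. A call with a gripper value outside its range is refused whole. OPENING is the finger opening in cm, from 0 to 8.54, set as the call begins (- or left out, the last holds). The fingers move at their own pace and stop on an object; FORCE is the grip in N (left out, the last holds). Time passes only in rows, so rows that repeat a pose let the fingers close, or fill a call up. It gives the time, the measured TCP pose, the force, the opening and the grip force at its end, in the units of the state.
- bot.get_obs(): the state, without advancing time (a new reading comes with each control period).
- bot.camera(name): name is "scene" or "top" or "wrist"; returns a dict with "img" (384x512x3 uint8, red, green, blue), "fovy" (degrees; the focal length in pixels is half the picture's height over the tangent of half this angle, whatever the lens; pixels are square), "cx", "cy" (the principal point, pixels), "R" (3x3) and "t" (3): a world point X has camera coordinates R X + t; the wrist camera has in their place "mount" (4x4, takes a point from camera to tool coordinates, whose origin is the TCP and whose axes are the flange's). Camera axes: x right, y down, z forward; pixel columns grow to the right and rows downward; lengths in m; the calibration is good to about 2 mm. A picture is of the moment at which its call begins: read the wrist's pose just before it. There is no depth.
- bot.job_done(): hands the job in; it is judged then, once.
Trained networks look in a picture, given as the dict that the camera call returned (one of the last four; its "shot" number tells which), for a name from the list of things; names that differ only in an ending like _2 or _b are one class to them, and where a whole thing is asked for, a point or a joint stands for the part that bears it (a point fixed in the world has none). Each returns a list of dicts, best first, with "score" (0 to 1); they miss things now and then, are a little off and sometimes report something else, mostly with a low value. They report only what shows in the picture. A call takes as long as a camera call.
- bot.find_in(thing, picture): "point" ([column, row] in pixels, amid what is visible of it).
- bot.landmark_of(thing, picture): "point" ([column, row] in pixels: a listed point, or the origin of a listed thing).
The state is a dict: "time": time; "q": joint angles; "qd": joint speeds; "joint_efforts": joint torques, N m; "ee_pos": TCP position; "tcp_rot": TCP orientation; "wrist_force": force on the tool from outside, world axes, zero at the start; "torque": the same for the moment, N m; "opening": finger opening in m; "grasp_force": force on a finger pad.
Only numpy, scipy, OpenCV 4.12 (cv2) and the standard library are available. Lean on these libraries where they do the work, as an engineer would, in place of code of your own. Each camera call takes 0.05 s, during which the arm holds its last target. There are 200 camera calls.

TASK

Measure the blind bore in the pocket of the aluminium valve block with the depth gauge: stand the gauge's base flat in the pocket with its rod over the bore, slide the rod gently down until it bottoms, then tighten the clamp lever firmly so that the length of rod left showing can be read off later, and leave the gauge standing there. The clamp may have been left tight - nobody knows until the rod is pushed - and then it has to be loosened first. Leave everything else on the bench where it is.

Things in the scene. Friction and masses are not known exactly. Their poses are not given: they have to be found in the camera images.
- valve_block: aluminium valve block, 190 (x) x 110 (y) x 60 mm, fixed; origin under its centre on the worktop. In its top a flat pocket 160 (x) x 72 (y) mm, centred, 6 mm deep: pocket floor 54 mm up. The gauge's base fits it with 4 to 5 mm to spare all round. Straps at the middle of both long sides reach 96 mm from the centre, 38 mm up; fittings on the +y side reach 70 mm out, 38 mm up
- bore_mouth (a point): centre of the mouth of the blind bore in the pocket floor, 38 mm from the block's centre along its +x; block axes. The bore is 18 mm wide, vertical; its depth below the pocket floor is unknown, 20 to 42 mm; its floor is rigid
- gauge_grip (a point): the depth gauge (0.88 kg): middle of its black ribbed grip, which is 46 (gauge x) x 18 (gauge y) mm, 8 to 44 mm above the gauge's underside; this point is 30 mm above the underside, 20 mm behind the base's middle. Gauge axes: x from grip to rod and lever, z up. Steel base plate 150 (x) x 64 (y) x 8 mm. It starts on a 3 mm mat, within 0.75 rad of the block's heading
- gauge_foot (a point): point of the gauge's underside on the rod's axis, 38 mm ahead (gauge x) of the base's middle; it belongs over the bore's mouth, with gauge x along block x
- rod_knob (a point): centre of the top face of the knob (18 mm wide, 10 mm tall) on the depth rod, an 8 mm rod sliding vertically in the gauge's head (bush top 31 mm above the underside). At the start fully up: knob top 91 mm above the underside. The stroke is 48 mm down. Clamp free, it slides with about 2 N and stays where it is left; a tight clamp holds it against 15 to 40 N
- rod_tip (a point): lower end of the depth rod, 88 mm below the knob's top face; fully up it is 3 mm inside the base. The length of rod showing between bush and knob, 50 mm at the start, shrinks by what the rod goes down
- lever_peg (a point): top centre of the upright orange peg (10 mm wide, 20 to 42 mm above the gauge's underside) on the end of the black clamp lever, 55 mm from its pivot; the lever arm is 9 mm wide, its top 25 mm above the underside. Pushed clockwise seen from above it tightens, counter-clockwise it loosens. Push with less than 8 N, more may tip the gauge, and clamped while tipped it stays propped on its rod
- lever_pivot (a point): the lever's vertical pivot axis at the height of the peg's top, 62 mm ahead of the base's middle. The lever swings from 1.0 rad clockwise to 1.0 rad counter-clockwise of gauge x, free with 1.5 N at the peg, and stays put. It begins to bite 0.6 to 1.35 rad from its clockwise end, where is unknown; 0.3 to 0.6 rad further, or at the end, it is tight, 3 to 5 N at the peg; let go it springs back a bit, still tight. 0.7 rad back it is free
- screw_dish: round grey dish of small screws, 97x97x25 mm; a bystander, origin under its centre
- oil_bottle: white dropper oil bottle with a red tip, 43 mm across, 118 mm tall; a bystander, origin under its centre
- t_key: T-handle hex key with a red cross handle, 146x85x18 mm, lying; a bystander, origin under its centre
- multimeter: orange and black hand multimeter, 139x74x48 mm, lying; a bystander, origin under its centre
- gear: steel spur gear, 48 mm across, 18 mm tall; a bystander, origin under its centre
- stop_block_1: black stop block, 22x46x26 mm; a bystander, origin under its centre
- stop_block_2: black stop block, 22x46x26 mm; a bystander, origin under its centre
- stop_block_3: black stop block, 22x46x26 mm; a bystander, origin under its centre

How it is judged:
By the outcome, as a careful person would: the job done as asked, in the order asked, and still so for the second after the job is handed in, with the robot touching nothing.
It also fails if it takes over 61 s, if anything falls off the work surface, if the arm or the gripper's body presses on something with over 40 N, if the wrist force passes 120 N, or if a joint passes its speed limit or range.

## Working session

There is one attempt and no reset: what is moved stays moved. The work goes in short steps, Python scripts to look and compute and a shell command to move; the robot and the scene stay as the last step left them, time stands still between calls to the robot, and variables do not carry over. Pictures are saved under pics/ and viewed, at most 10 in all, crops included, and the job is handed in when it is done.

```bash
mkdir -p pics; cat > h.py <<'E'
import numpy as np, cv2
from scipy.spatial.transform import Rotation as Ro
from workcell import bot
def cam(n):
    o=bot.get_obs(); p=bot.camera(n)
    if n=='wrist':
        T=np.eye(4); T[:3,:3]=Ro.from_euler('xyz',o['tcp_rot'],degrees=True).as_matrix(); T[:3,3]=o['ee_pos']
        M=np.linalg.inv(T@np.array(p['mount'])); p['Rw'],p['tw']=M[:3,:3],M[:3,3]
    else: p['Rw'],p['tw']=np.array(p['R']),np.array(p['t'])
    p['f']=p['img'].shape[0]/2/np.tan(np.radians(p['fovy'])/2)
    return p
def ray(p,uv):
    d=np.array([(uv[0]-p['cx'])/p['f'],(uv[1]-p['cy'])/p['f'],1.])
    d=p['Rw'].T@d; return -p['Rw'].T@p['tw'], d/np.linalg.norm(d)
def atz(p,uv,z):
    c,d=ray(p,uv); return c+d*(z-c[2])/d[2]
def tri(l):
    A=np.zeros((3,3));b=np.zeros(3)
    for p,uv in l:
        c,d=ray(p,uv);P=np.eye(3)-np.outer(d,d);A+=P;b+=P@c
    X=np.linalg.solve(A,b)
    return X,[round(1000*np.linalg.norm((np.eye(3)-np.outer(d,d))@(X-c)),1) for c,d in [ray(p,u) for p,u in l]]
def proj(p,X):
    x=p['Rw']@np.array(X)+p['tw']; return np.array([p['cx']+p['f']*x[0]/x[2],p['cy']+p['f']*x[1]/x[2]])
def save(p,n): cv2.imwrite('pics/'+n+'.png',p['img'][:,:,::-1])
def lm(p,n):
    r=bot.landmark_of(n,p); return r[0] if r else None
E
python3 - <<'E'
from h import *
ps={n:cam(n) for n in ('scene','top','wrist')}
a=np.vstack([ps['scene']['img'],ps['top']['img']]);
for n in ps: save(ps[n],n+'0')
o=bot.get_obs();print(bot.nose_length,o['ee_pos'],o['tcp_rot'],o['opening'])
for n in 'valve_block bore_mouth gauge_grip gauge_foot rod_knob rod_tip lever_peg lever_pivot screw_dish oil_bottle t_key multimeter gear stop_block_1'.split():
    l=[];s=''
    for k in ps:
        for r in bot.landmark_of(n,ps[k])[:3 if 'stop' in n else 1]:
            s+=f" {k}:{np.round(r['point'])}{r['score']:.2f} z0:{np.round(atz(ps[k],r['point'],0)[:2],3)}"
            if r['score']>.4:l.append((ps[k],r['point']))
    print(n,s)
    if len(l)>1 and 'stop' not in n: X,e=tri(l);print('   ',X.round(4),e)
E
```

```text
0.008 [ 0.24251624 -0.49345367  0.23877612] [-1.79943413e+02  6.10411572e-04  2.61708712e+01] 0.08528347869696239
valve_block  scene:[252. 218.]0.70 z0:[ 0.528 -0.012] top:[248. 213.]0.71 z0:[ 0.529 -0.007]
    [ 0.5271 -0.008   0.003 ] [np.float64(1.5), np.float64(1.5)]
bore_mouth  scene:[237. 198.]0.97 z0:[ 0.615 -0.057] top:[246. 191.]0.83 z0:[ 0.59  -0.002]
    [ 0.5776 -0.005   0.05  ] [np.float64(3.6), np.float64(3.6)]
gauge_grip  scene:[205. 259.]0.72 z0:[0.522 0.185] top:[167. 228.]0.84 z0:[0.492 0.212]
    [0.494  0.2064 0.0333] [np.float64(5.0), np.float64(5.0)]
gauge_foot  scene:[193. 260.]0.82 z0:[0.541 0.207] top:[166. 208.]0.93 z0:[0.549 0.216]
    [0.5437 0.2115 0.0043] [np.float64(5.6), np.float64(5.6)]
rod_knob  scene:[191. 232.]0.61 z0:[0.617 0.134] top:[160. 206.]0.45 z0:[0.554 0.232]
    [0.54   0.2067 0.0932] [np.float64(0.1), np.float64(0.1)]
rod_tip  scene:[281. 266.]0.67 z0:[0.361 0.091]
lever_peg  top:[166. 176.]0.64 z0:[0.638 0.217]
lever_pivot  scene:[183. 246.]0.65 z0:[0.598 0.185] top:[159. 201.]0.81 z0:[0.567 0.233]
    [0.5589 0.2201 0.0488] [np.float64
[... 226 characters left out ...]
5] top:[199. 152.]0.85 z0:[0.702 0.125]
    [ 0.7086  0.1293 -0.005 ] [np.float64(5.8), np.float64(5.8)]
t_key  scene:[335. 179.]0.50 z0:[ 0.439 -0.324] top:[366. 241.]0.67 z0:[ 0.447 -0.322]
    [ 0.4438 -0.325  -0.0025] [np.float64(4.2), np.float64(4.2)]
multimeter  scene:[128. 253.]0.80 z0:[0.686 0.289]
gear  scene:[150. 239.]0.55 z0:[0.683 0.22 ] top:[167. 157.]0.66 z0:[0.69  0.214]
    [ 0.6911  0.215  -0.0076] [np.float64(0.9), np.float64(0.9)]
stop_block_1  scene:[292. 254.]0.77 z0:[0.362 0.04 ] scene:[312. 236.]0.62 z0:[ 0.359 -0.052] scene:[279. 264.]0.54 z0:[0.369 0.089] top:[263. 278.]0.63 z0:[ 0.357 -0.044] top:[212. 279.]0.62 z0:[0.357 0.09 ] top:[235. 276.]0.59 z0:[0.363 0.03 ]
```

```bash
python3 - <<'E'
import cv2
a=cv2.imread('pics/scene0.png')[120:310,90:380];b=cv2.imread('pics/top0.png')[120:310,110:400]
cv2.imwrite('pics/a.png',cv2.resize(cv2.vconcat([a,b]),None,fx=1.55,fy=1.55,interpolation=cv2.INTER_CUBIC))
E
```

```text
(no output)
```

View pics/a.png

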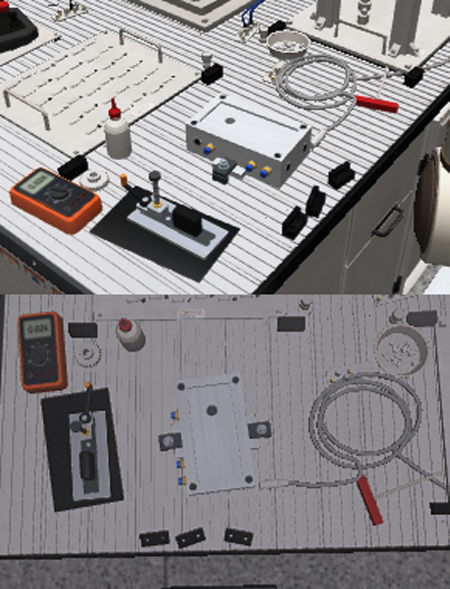

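The gauge stands on its mat at the left of the scene (top-view crop (90,455)), its lever pointing away from the robot. The block is right of it at (215,432), with the bore at (211,410). The bench between them is clear. I'm moving in for a close look.

```bash
python3 -m inch '[[2,6,1,-3],[4,12,2,-6],[6,18,3,-9],[8,24,4,-12],[10,30,5,-15],[12,36,6,-16],[14,42,6,-16],[16,48,6,-16]]' 8.5 && python3 -m inch '[[2,6,0,0],[3,11,0,0],[3,16,0,0],[3,21,0,0],[3,23,0,0],[3,23,0,0],[3,23,0,0],[3,23,0,0]]'
python3 - <<'E'
from h import *
o=bot.get_obs();print(o['ee_pos'],o['tcp_rot'],o['time'])
p=cam('wrist');save(p,'w1');print(np.round(p['mount'],3),p['fovy'])
for n in 'valve_block bore_mouth gauge_grip gauge_foot rod_knob lever_peg lever_pivot'.split():
    for r in bot.landmark_of(n,p)[:1]: print(n,np.round(r['point']),round(r['score'],2))
E
```

```text
time: 3.25
ee_pos: [0.3995, -0.0216, 0.2997]
tcp_rot: [180.0, -0.1, 10.2]
wrist_force: [1.0, -0.8, 0.8]
opening: 0.0852
grasp_force: 0.0
time: 4.25
ee_pos: [0.4488, 0.131, 0.2994]
tcp_rot: [-177.4, 0.1, 14.8]
wrist_force: [-0.3, -0.5, -1.0]
opening: 0.0852
grasp_force: 0.0
[0.44884163 0.13102715 0.2994059 ] [-1.77357897e+02  9.67736992e-02  1.47638109e+01] 4.25
[[-0.    -0.96  -0.279  0.07 ]
 [ 1.    -0.     0.     0.   ]
 [-0.001 -0.279  0.96  -0.134]
 [ 0.     0.     0.     1.   ]] 70.17305779038077
valve_block [365. 132.] 0.86
bore_mouth [394. 105.] 0.81
gauge_grip [222. 127.] 0.92
gauge_foot [230.  83.] 0.75
rod_knob [222.  80.] 0.76
lever_peg [240.  18.] 0.95
lever_pivot [229.  59.] 0.63
```

View pics/w1.png

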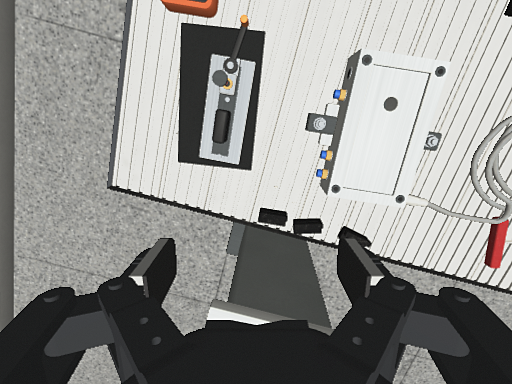

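The gauge is fully in view: grip (221,126), knob (231,66), peg (244,19). The block is at (390,125) with the bore at (390,104). The arm isn't where I commanded it, so I'll check the joints.

```bash
python3 - <<'E'
from workcell import bot
o=bot.get_obs();print(o['q'],o['qd'],o['joint_efforts'])
E
python3 -m inch '[[0,0,0,0],[0,0,0,0],[0,0,0,0],[0,0,0,0],[0,0,0,0],[0,0,0,0],[0,0,0,0],[0,0,0,0]]'
python3 - <<'E'
from h import *
o=bot.get_obs();print(o['q'],o['qd'])
p=cam('wrist');save(p,'w2')
for n in 'valve_block bore_mouth gauge_grip gauge_foot rod_knob lever_peg lever_pivot'.split():
    for r in bot.landmark_of(n,p)[:1]: print(n,np.round(r['point']),round(r['score'],2))
E
```

```text
[ 14.75682226  -4.39124346   7.41147423 101.9046654    2.64474569
 179.94312751] [-0.0186139   0.02791586  0.13631201 -0.04784496  0.02038062  0.00110603] [-3.15909740e-02 -4.04557192e+01  4.52829409e+01  2.35245115e-02
  1.48052252e-01  1.21730732e-04]
time: 5.65
ee_pos: [0.4489, 0.1315, 0.2993]
tcp_rot: [-177.4, 0.1, 14.8]
wrist_force: [-0.1, -0.4, -0.3]
opening: 0.0848
grasp_force: 0.0
[ 14.76066543  -4.38310176   7.41372101 101.90220101   2.64562652
 179.94447496] [ 0.05373686 -0.09721374 -0.10568999  0.09559282  0.02953102  0.03068059]
valve_block [369. 132.] 0.71
bore_mouth [391. 103.] 0.98
gauge_grip [223. 124.] 0.86
gauge_foot [231.  84.] 0.78
rod_knob [219.  78.] 0.54
lever_pivot [229.  61.] 0.66
```

```bash
python3 -m inch '[[1,0,0,10],[2,0,0,20],[2,0,0,30],[2,0,0,40],[2,0,0,50],[2,0,0,60],[2,0,0,70],[2,0,0,80]]' && python3 -m inch '[[0,0,0,10],[0,0,0,20],[0,0,0,30],[0,0,0,40],[0,0,0,50],[0,0,0,60],[0,0,0,70],[0,0,0,80]]' && python3 -m inch '[[0,0,0,10],[0,0,0,20],[0,0,0,20],[0,0,0,20],[0,0,0,20],[0,0,0,20],[0,0,0,20],[0,0,0,20]]'
cat > m.py <<'E'
from h import *
import sys
names=sys.argv[2:] or 'valve_block bore_mouth gauge_grip gauge_foot rod_knob lever_peg lever_pivot'.split()
Z=dict(valve_block=0,bore_mouth=.054,gauge_grip=.033,gauge_foot=.003,rod_knob=.094,lever_peg=.045,lever_pivot=.045)
p=cam('wrist');save(p,sys.argv[1]);s=cam('scene');t=cam('top')
o=bot.get_obs();print(o['ee_pos'].round(4),o['tcp_rot'].round(1),o['time'])
for n in names:
    l=[]
    st=''
    for k,c in zip('wst',(p,s,t)):
        r=lm(c,n)
        if r and r['score']>.4: l.append((c,r['point'])); st+=f" {k}{np.round(r['point'],1)} {r['score']:.2f} {atz(c,r['point'],Z[n]).round(4)[:2]}"
    print(n,st)
    if len(l)>1: X,e=tri(l);print('   tri',X.round(4),e)
E
python3 m.py w3
```

```text
time: 7.05
ee_pos: [0.4689, 0.1315, 0.2992]
tcp_rot: [-177.3, 0.1, 95.1]
wrist_force: [0.8, -0.1, -0.2]
opening: 0.0848
grasp_force: 0.0
time: 8.05
ee_pos: [0.4689, 0.1315, 0.2992]
tcp_rot: [-177.4, 0.1, 175.1]
wrist_force: [0.9, 0.6, 0.0]
opening: 0.0847
grasp_force: 0.0
time: 9.05
ee_pos: [0.4689, 0.1315, 0.2993]
tcp_rot: [-177.4, 0.1, -165.2]
wrist_force: [0.7, -0.5, 0.1]
opening: 0.085
grasp_force: 0.0
[0.4689 0.1315 0.2993] [-1.774e+02  1.000e-01 -1.652e+02] 9.2
valve_block  w[169.8 174.5] 0.79 [ 0.5324 -0.0134] s[251.3 214.5] 0.79 [ 0.5369 -0.0216] t[247.6 216.5] 0.77 [ 0.5201 -0.0057]
   tri [ 0.5226 -0.0057  0.0191] [np.float64(4.0), np.float64(2.4), np.float64(4.6)]
bore_mouth  w[160.8 205.2] 0.76 [ 0.5655 -0.0022] s[237.4 196.6] 0.72 [ 0.5741 -0.0063] t[247.9 190.5] 0.91 [ 0.5814 -0.0086]
   tri [ 0.5765 -0.008   0.0477] [np.float64(8.0), np.float64(3.4), np.float64(6.0)]
gauge_grip  w[310.7 185.4] 0.62 [0.4818 0.2063] s[208.5 259.2] 0.79 [0.4918 0.2047] t[164.1 228.9] 0.92 [0.4886 0.2103]
   tri [0.4858 0.2077 0.0376] [np.float64(5.3), np.float64(2.6), np.float64(2.8)]
gauge_foot  w[298.2 212.1] 0.94 [0.5372 0.2071] s[194.9 260.1] 0.70 [0.5367 0.2059] t[164.2 206.9] 0.86 [0.5504 0.2188]
   tri [0.5408 0.2104 0.0054] [np.float64(5.4), np.float64(6.3), np.float64(11.7)]
rod_knob  w[307.6 240.5] 0.78 [0.5432 0.2126] s[191.8 234. ] 0.41 [0.5335 0.2118] t[262.1 273. ] 0.62 [ 0.3743 -0.0396]
   tri [0.4644 0.126  0.1578] [np.float64(77.9), np.float64(122.0), np.float64(185.9)]
lever_peg  w[286.  265.8] 0.76 [0.6157 0.2069] s[168.7 235.8] 0.50 [0.6135 0.2139] t[163.8 177.4] 0.43 [0.6223 0.2108]
   tri [0.6212 0.2099 0.038 ] [np.float64(1.8), np.float64(1.8), np.float64(3.6)]
lever_pivot  w[304.  215.7] 0.74 [0.5267 0.2085] s[184.  243.4] 0.76 [0.5651 0.2101] t[161.7 199.6] 0.95 [0.5636 0.215 ]
   tri [0.5503 0.2131 0.0467] [np.float64(23.1), np.float64(10.7), np.float64(12.9)]
```

View pics/w3.png

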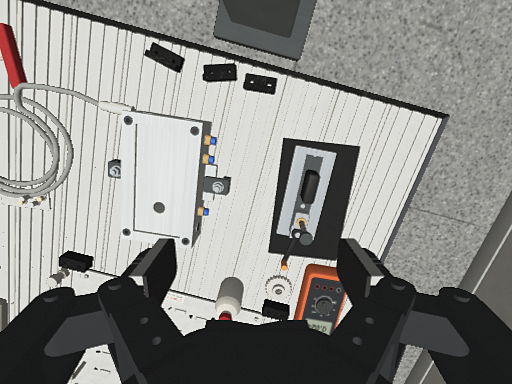

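The picture shows the block on the left, with its bore at (159,207), and the gauge on its mat on the right: grip (311,187), knob (305,238), lever peg (285,267) along the gauge axis. Next I'll take near, like-for-like views of the block and then the gauge.

```bash
python3 -m inch '[[0.3,-4,-1,-2],[0.7,-8,-3,-4],[1,-12,-5,-6],[1,-13.5,-5,-8],[1,-13.5,-5,-8],[1,-13.5,-5,-8],[1,-13.5,-5,-8],[1,-13.5,-5,-8]]' && python3 m.py w4 bore_mouth valve_block && python3 -m inch '[[0,5,0,0],[-0.5,10,-2,0],[-1,15,-3,0],[-1,20,-4,0],[-1,21,-4,0],[-1,21,-4,0],[-1,21,-4,0],[-1,21,-4,0]]' && python3 m.py w5 gauge_grip gauge_foot rod_knob lever_peg lever_pivot
python3 -c "
import cv2
a=cv2.imread('pics/w4.png')[40:300,100:400];b=cv2.imread('pics/w5.png')[40:300,100:400]
cv2.imwrite('pics/b.png',cv2.resize(cv2.hconcat([a,b]),None,fx=1.333,fy=1.333))"
```

```text
time: 11.25
ee_pos: [0.479, -0.0028, 0.2495]
tcp_rot: [-177.4, 0.1, -173.1]
wrist_force: [-0.3, 0.3, 0.1]
opening: 0.085
grasp_force: 0.0
[ 0.4789 -0.0032  0.2493] [-1.774e+02  1.000e-01 -1.732e+02] 11.4
bore_mouth  w[253.4 238. ] 0.73 [ 0.5659 -0.0056] s[236.8 197. ] 0.98 [ 0.5742 -0.0038]
   tri [ 0.5706 -0.0045  0.0529] [np.float64(3.8), np.float64(3.8)]
valve_block  w[255.7 199.4] 0.93 [ 0.5298 -0.0095] s[251.5 218.6] 0.71 [ 0.5257 -0.0078]
   tri [ 0.5292 -0.0101 -0.0026] [np.float64(1.5), np.float64(1.5)]
time: 12.7
ee_pos: [0.4691, 0.2055, 0.2097]
tcp_rot: [-177.4, 0.1, -173.3]
wrist_force: [-1.0, -0.8, 0.1]
opening: 0.0849
grasp_force: 0.0
[0.4691 0.2058 0.2095] [-1.774e+02  1.000e-01 -1.732e+02] 12.85
gauge_grip  w[261.7 190.3] 0.83 [0.4846 0.2052] t[166.1 227.9] 0.88 [0.4911 0.2051]
   tri [0.4903 0.2068 0.0197] [np.float64(2.4), np.float64(2.4)]
gauge_foot  w[261.3 222.6] 0.76 [0.5376 0.2104] s[192.3 261.1] 0.67 [0.5393 0.2123] t[164.7 207. ] 0.85 [0.5501 0.2175]
   tri [0.5434 0.2129 0.001 ] [np.float64(5.2), np.float64(3.3), np.float64(8.3)]
rod_knob  w[257.9 258.4] 0.76 [0.5396 0.2098] s[189.5 236.3] 0.63 [0.5322 0.2207] t[161.1 204. ] 0.61 [0.5447 0.2034]
   tri [0.5472 0.2086 0.0776] [np.float64(2.1), np.float64(1.5), np.float64(0.9)]
lever_peg  w[249.1 293.8] 0.76 [0.6194 0.206 ] s[166.1 235.7] 0.50 [0.6188 0.2176] t[165.4 176.7] 0.50 [0.6241 0.2066]
   tri [0.6276 0.2084 0.0339] [np.float64(2.3), np.float64(1.6), np.float64(1.5)]
lever_pivot  w[258.1 254.5] 0.65 [0.5623 0.2107] s[184.  242.7] 0.76 [0.5668 0.2084] t[163.5 197.7] 0.84 [0.5685 0.2104]
   tri [0.5659 0.21   0.0448] [np.float64(3.2), np.float64(1.5), np.float64(2.6)]
```

View pics/b.png

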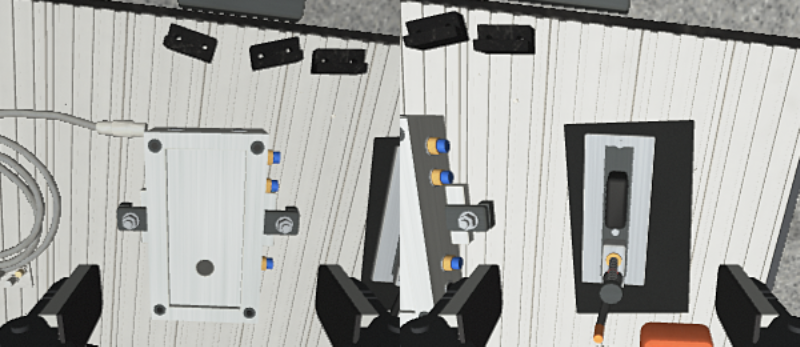

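Left half (block): bore at crop (204,267), corner screws at (155,146), (257,147), (160,310), (249,312). Right half (gauge): base corners at about (586,135), (654,138), (645,284), (582,283), knob at (610,292), peg at (598,335). I'll work out the planar poses from these.

```bash
python3 - <<'E'
from h import *
c=bot.camera('wrist'); 
def mk(pos,rot):
    p=dict(cx=c['cx'],cy=c['cy'],f=192/np.tan(np.radians(c['fovy'])/2))
    T=np.eye(4);T[:3,:3]=Ro.from_euler('xyz',rot,degrees=True).as_matrix();T[:3,3]=pos
    M=np.linalg.inv(T@np.array(c['mount']));p['Rw'],p['tw']=M[:3,:3],M[:3,3];return p
A=mk([.4789,-.0032,.2493],[-177.4,.1,-173.2]);B=mk([.4691,.2058,.2095],[-177.4,.1,-173.2])
px=lambda u,v:[100+u/1.3333,40+v/1.3333]
# refine: bore centroid, screws centroid
g=cv2.cvtColor(cv2.imread('pics/w4.png'),cv2.COLOR_BGR2GRAY)
def blob(u,v,r=7):
    x,y=px(u,v);x,y=int(round(x)),int(round(y));w=g[y-r:y+r+1,x-r:x+r+1].astype(float)
    m=np.clip(w.max()*.75-w,0,None);yy,xx=np.mgrid[-r:r+1,-r:r+1];return [x+(m*xx).sum()/m.sum(),y+(m*yy).sum()/m.sum()]
S=[atz(A,blob(*q,5),.06)[:2] for q in [(155,146),(257,147),(160,310),(249,312)]]
S=np.array(S);print('screws',S.round(4).tolist(),'ctr',S.mean(0).round(4))
d=(S[2]+S[3]-S[0]-S[1]);print('block head',np.degrees(np.arctan2(d[1],d[0])),np.linalg.norm(d)/2)
d=(S[0]+S[2]-S[1]-S[3]);print(' y-based',np.degrees(np.arctan2(d[1],d[0]))+90,np.linalg.norm(d)/2)
print('bore',atz(A,blob(204.5,267,8),.054).round(4))
C=np.array([atz(B,px(u-400,v),.011)[:2] for u,v in [(586,135),(654,138),(582,283),(645,284)]])
print('base',C.round(4).tolist(),C.mean(0).round(4))
for d,a in ((C[2]+C[3]-C[0]-C[1],0),(C[0]+C[2]-C[1]-C[3],90)): print('gauge head',np.degrees(np.arctan2(d[1],d[0]))+a,np.linalg.norm(d)/2)
print('knob',atz(B,px(210,292),.094).round(4),'peg',atz(B,px(198,333),.045),'grip top',atz(B,px(217,199),.047))
E
```

```text
screws [[0.4545, -0.0636], [0.4447, 0.0266], [0.6189, -0.046], [0.6092, 0.0442]] ctr [ 0.5318 -0.0097]
block head 6.125642237018774 0.16536834460725403
 y-based 6.152713795786809 0.09073331086214724
bore [ 0.5689 -0.0058  0.054 ]
base [[0.4332, 0.1718], [0.4284, 0.2328], [0.5815, 0.1827], [0.5735, 0.2461]] [0.5042 0.2083]
gauge head 4.71926747787603 0.14722652830631575
gauge head 5.902732915167405 0.06250333206503504
knob [0.54   0.2099 0.094 ] peg [0.61314094 0.20514756 0.045     ] grip top [0.47905004 0.2065625  0.047     ]
```

```bash
python3 -m inch '[[0.6,0,-4,-1],[1.2,0,-9,-2],[1.2,0,-12,-2],[1.2,0,-14.5,-2],[1.2,0,-16.5,-2],[1.2,0,-17.8,-2],[1.2,0,-18.2,-2],[1.2,0,-18.2,-2]]' 6 && python3 -m inch '[[0,0,0,0],[0,0,0,0],[0,0,0,0],[0,0,0,0],[0,0,0,0],[0,0,0,0],[0,0,0,0],[0,0,0,0]]' 0 60
```

```text
time: 14.65
ee_pos: [0.4811, 0.2066, 0.0277]
tcp_rot: [-177.4, 0.1, -175.2]
wrist_force: [0.2, -0.2, 0.5]
opening: 0.06
grasp_force: 0.0
time: 15.65
ee_pos: [0.4814, 0.2067, 0.0286]
tcp_rot: [-177.4, 0.2, -175.2]
wrist_force: [-2.2, -1.0, 7.1]
opening: 0.017
grasp_force: 59.4
```

```bash
python3 -m inch '[[0,0,2,0],[0,0,6,0],[0.4,-2,9,0.3],[1,-6.5,9,0.6],[1.6,-11.5,9,1],[2.2,-16.5,9,1.3],[2.7,-20.5,9,1.3],[2.8,-21.9,9,1.3]]' && python3 - <<'E'
from h import *
w=cam('wrist');s=cam('scene');o=bot.get_obs();print(o['ee_pos'],o['tcp_rot'],o['wrist_force'],o['torque'],o['opening'])
for n,p in (('w',w),('s',s)):
    for k in ('rod_knob','gauge_foot','bore_mouth','lever_peg'):
        r=lm(p,k); r and print(n,k,np.round(r['point'],1),round(r['score'],2))
a=w['img'];b=cv2.resize(s['img'][120:270,140:340],(512,384),interpolation=cv2.INTER_CUBIC)
cv2.imwrite('pics/c.png',cv2.resize(np.hstack([a,b]),(800,300))[:,:,::-1])
E
```

```text
time: 16.65
ee_pos: [0.508, -0.0145, 0.1161]
tcp_rot: [-177.4, -0.0, -174.0]
wrist_force: [0.2, 0.3, -9.2]
opening: 0.0168
grasp_force: 60.2
[ 0.50820138 -0.01356877  0.11630033] [-1.77367283e+02 -1.87218842e-02 -1.73997023e+02] [-0.4031653   0.88141284 -8.56566031] [ 0.08407442  0.28575263 -0.00379269] 0.017055702184913934
w gauge_foot [258.1 310. ] 0.83
s rod_knob [238.  158.1] 0.6
s gauge_foot [239.7 187.2] 0.61
s bore_mouth [236.7 199.8] 0.89
s lever_peg [218.8 165.3] 0.51
```

View pics/c.png

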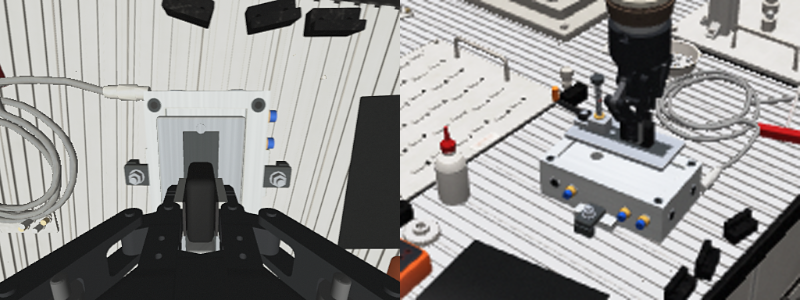

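The gauge hangs level in the gripper over the block (left half: base rear edge at about (203,122)). The scene view shows the lever still along the gauge and the rod up. I'll check the rear edge against the pocket numerically.

```bash
python3 - <<'E'
from h import *
w=cam('wrist');save(w,'w6');o=bot.get_obs();z=o['ee_pos'][2]-.0277+.011
print(o['ee_pos'])
ctr=np.array([.5318,-.0097]);h=np.radians(6.14);R=np.array([[np.cos(h),-np.sin(h)],[np.sin(h),np.cos(h)]])
im=w['img'].copy()
im=cv2.resize(im[100:240,170:350],None,fx=4,fy=4,interpolation=cv2.INTER_CUBIC)
def dr(X,col):
    for uv in [proj(w,x) for x in X]: cv2.circle(im,(int((uv[0]-170)*4),int((uv[1]-100)*4)),3,col,-1)
# pocket rear edge at z .06 (red), expected base rear corners at z for target (green)
dr([np.r_[ctr+R@[-.08,y],.06] for y in np.linspace(-.036,.036,9)],(255,0,0))
dr([np.r_[o['ee_pos'][:2]+R@[.060-.038-.075,y],z] for y in np.linspace(-.032,.032,9)],(0,160,0))
dr([np.r_[o['ee_pos'][:2]+R@[x,y],z] for x in (-.052,-.02) for y in (-.032,.032)],(0,0,255))
cv2.imwrite('pics/d.png',im[:,:,::-1])
E
```

```text
[ 0.5088537  -0.01194414  0.11724738]
```

View pics/d.png

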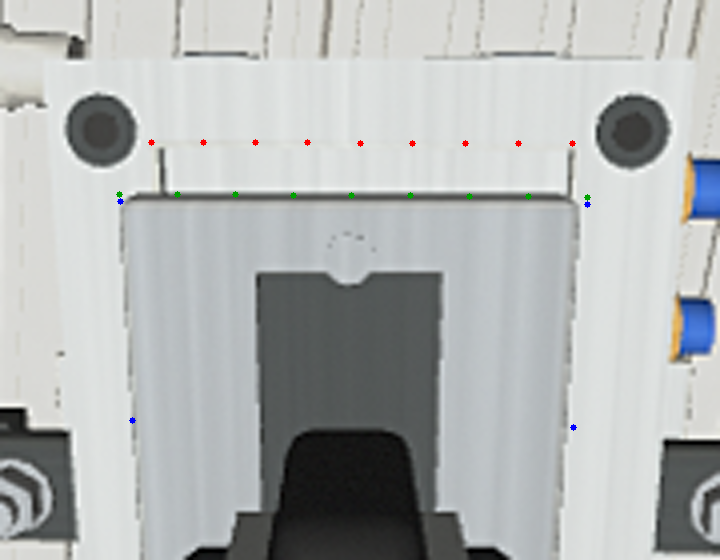

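```bash
python3 -m inch '[[0,0.1,-1,0],[0,0.1,-2,0],[0,0.1,-2.7,0],[0,0.1,-3,0],[0,0.1,-3.2,0],[0,0.1,-3.4,0],[0,0.1,-3.5,0],[0,0.1,-3.5,0]]'
```

```text
time: 18.2
ee_pos: [0.509, -0.0115, 0.0825]
tcp_rot: [-177.3, 0.1, -173.9]
wrist_force: [0.3, -0.4, -6.5]
opening: 0.0169
grasp_force: 60.4
```

```bash
python3 -m inch '[[0,0,-0.1,0],[0,0,-0.2,0],[0,0,-0.3,0],[0,0,-0.3,0],[0,0,-0.3,0],[0,0,-0.3,0],[0,0,-0.3,0],[0,0,-0.3,0]]'
```

```text
time: 19.2
ee_pos: [0.5091, -0.0117, 0.0807]
tcp_rot: [-177.3, 0.2, -173.9]
wrist_force: [-7.1, -2.1, 3.4]
opening: 0.0167
grasp_force: 62.1
```

```bash
python3 - <<'E'
from h import *
w=cam('wrist');s=cam('scene');o=bot.get_obs();print(o['wrist_force'],o['torque'])
a=cv2.resize(w['img'][120:250,160:340],(540,390),interpolation=cv2.INTER_CUBIC)
b=cv2.resize(s['img'][140:235,195:300],(431,390),interpolation=cv2.INTER_CUBIC)
cv2.imwrite('pics/e.png',cv2.resize(np.hstack([a,b]),(800,321))[:,:,::-1])
E
```

```text
[-7.37304318 -3.21416654  3.98938267] [-0.03474995  0.89372935  0.04461595]
```

View pics/e.png

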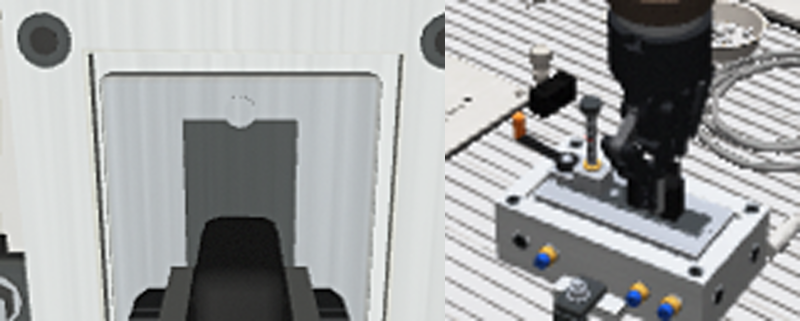

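The base sits inside the pocket with gaps on all visible sides: rear edge at row 73 inside the pocket rim at row 53, left gap about 10 px and right about 19 px. I'll release it.

```bash
python3 -m inch '[[0,0,0,0],[0,0,0,0],[0,0,0,0],[0,0,0,0],[0,0,0.5,0],[0,0,2,0],[0,0,5,0],[0,0,9,0]]' 5 && python3 m.py w7 rod_knob lever_peg lever_pivot gauge_grip && python3 - <<'E'
import cv2
a=cv2.imread('pics/w7.png');cv2.imwrite('pics/f.png',cv2.resize(a[60:384,80:430],None,fx=1.7,fy=1.7,interpolation=cv2.INTER_CUBIC))
E
```

```text
time: 20.3
ee_pos: [0.5086, -0.0115, 0.1707]
tcp_rot: [-177.4, 0.1, -173.9]
wrist_force: [0.8, 0.2, 0.4]
opening: 0.0502
grasp_force: 0.0
[ 0.5101 -0.0115  0.1725] [-177.3    0.4 -173.9] 20.45
rod_knob  w[257.1 309.7] 0.97 [ 0.6089 -0.0039] s[166.3 215.5] 0.57 [0.628  0.2015]
   tri [ 0.8426  0.0106 -0.1589] [np.float64(20.8), np.float64(20.8)]
lever_peg  s[216.4 176.9] 0.59 [ 0.6901 -0.0521]
lever_pivot  w[258.7 292.8] 0.65 [ 0.6267 -0.0023] s[230.4 180.3] 0.78 [ 0.6468 -0.0643]
   tri [ 0.5926 -0.0039  0.0981] [np.float64(3.9), np.float64(3.9)]
gauge_grip  w[259.8 204.1] 0.95 [ 0.528  -0.0124] s[256.1 193.4] 0.93 [ 0.5594 -0.0728] t[168.6 157.8] 0.62 [0.6784 0.2022]
   tri [0.5222 0.0655 0.1871] [np.float64(89.7), np.float64(67.1), np.float64(139.7)]
```

View pics/f.png

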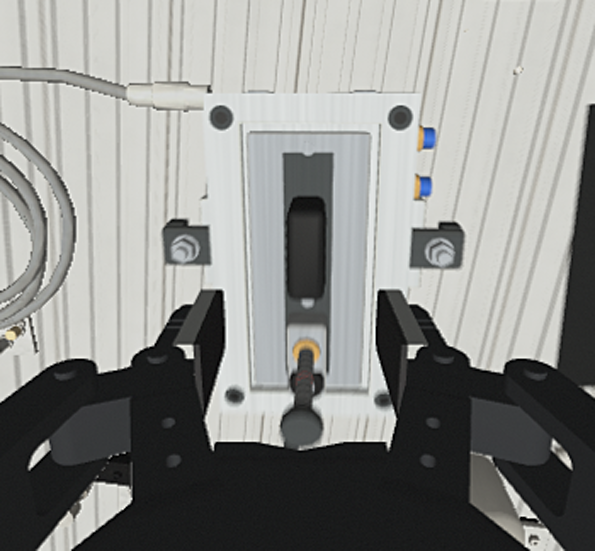

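The gauge lies flat in the pocket: crop base corners at (250,132) and (370,132) with even margins, and the knob at (302,427). Next I close the fingers and go over the knob.

```bash
python3 -m inch '[[1,0.1,1,0],[3,0.3,1.5,0],[5,0.5,1,0],[6.05,0.65,0.5,0],[6.05,0.65,0,0],[6.05,0.65,-0.5,0],[6.05,0.65,-0.8,0],[6.05,0.65,-0.8,0]]' 0 && python3 -m inch '[[0,0,-0.3,0],[0,0,-0.5,0],[0,0,-0.7,0],[0,0,-0.9,0],[0,0,-1,0],[0,0,-1.1,0],[0,0,-1.1,0],[0,0,-1.1,0]]'; python3 -c "
from h import *
save(cam('scene'),'s7')"
```

```text
time: 22.05
ee_pos: [0.569, -0.005, 0.1612]
tcp_rot: [-177.4, 0.1, -173.9]
wrist_force: [0.7, -0.2, -0.4]
opening: -0.0002
grasp_force: 0.0
time: 23.05
ee_pos: [0.5695, -0.005, 0.1515]
tcp_rot: [-177.3, 0.2, -173.9]
wrist_force: [-2.5, -0.7, 8.0]
opening: -0.0002
grasp_force: 4.1
```

Eight newtons on the knob without it giving way: the clamp is tight, so it must be loosened first. I'll locate the peg in the scene picture (orange blob).

```bash
cat > peg.py <<'E'
from h import *
s=cam('scene');im=cv2.cvtColor(s['img'],cv2.COLOR_RGB2HSV)
m=cv2.inRange(im,(8,150,120),(20,255,255));m[:150]=0;m[205:]=0;m[:,:195]=0;m[:,260:]=0
n,l,st,c=cv2.connectedComponentsWithStats(m)
piv=np.array([.5936,-.0024])
for i in range(1,n):
    if st[i][4]<4: continue
    X=atz(s,c[i],.087)
    v=X[:2]-piv;print(c[i].round(1),st[i],X.round(4),'len',np.hypot(*v).round(4),'ang rel gauge',np.degrees(np.arctan2(v[1],v[0])).round(1)-6.1)
r=lm(s,'lever_peg');X=atz(s,r['point'],.096);print(r['score'],r['point'],X)
r=lm(s,'lever_pivot');print(r['score'],atz(s,r['point'],.096))
for a in (-1,-.5,-.25,0,.25,.5,1):
    t=a+np.radians(6.1);print(a,proj(s,np.r_[piv+.055*np.array([np.cos(t),np.sin(t)]),.087]).round(1),(piv+.055*np.array([np.cos(t),np.sin(t)])).round(4))
E
python3 peg.py
```

```text
[216.7 175.9] [216 174   3   6  11] [ 0.6513 -0.0109  0.087 ] len 0.0584 ang rel gauge -14.5
0.46 [216.1, 177.1] [0.64002709 0.00430975 0.096     ]
0.77 [0.59215711 0.00482145 0.096     ]
-1 [231.1 173.4] [ 0.6281 -0.0453]
-0.5 [221.6 174.8] [ 0.6444 -0.0235]
-0.25 [217.5 176.4] [ 0.648  -0.0103]
0 [214.1 178.6] [0.6483 0.0034]
0.25 [211.8 181.2] [0.6451 0.0168]
0.5 [210.6 184. ] [0.6388 0.0289]
1 [211.9 189.9] [0.6182 0.0468]
```

```bash
python3 -m inch '[[0,0,1.5,0],[1.5,-0.1,3,-4],[4,-0.3,3,-8],[6.5,-0.4,2,-12],[7.85,-0.5,0,-14],[7.85,-0.5,-3,-14],[7.85,-0.5,-5.5,-14],[7.85,-0.5,-6.3,-14]]' 3 && python3 peg.py | head -1
```

```text
time: 24.25
ee_pos: [0.6466, -0.01, 0.0848]
tcp_rot: [-177.3, -0.1, 172.1]
wrist_force: [0.0, 0.4, 0.3]
opening: 0.0299
grasp_force: 0.0
[217. 176.] [216 174   3   6  10] [ 0.6505 -0.0111  0.087 ] len 0.0575 ang rel gauge -14.799999999999999
```

```bash
python3 -m inch '[[0.05,0.6,0,6.4],[0.05,1.25,0,12.9],[-0.05,1.85,0,19.3],[-0.2,2.45,0,25.8],[-0.4,3.05,0,32.2],[-0.7,3.6,0,38.7],[-1.05,4.1,0,45.1],[-1.45,4.55,0,51.5]]' 2 20 && python3 peg.py | head -1
```

```text
time: 25.4
ee_pos: [0.6341, 0.0355, 0.089]
tcp_rot: [-177.2, 0.2, -136.2]
wrist_force: [2.0, -1.5, -1.4]
opening: 0.0204
grasp_force: 0.9
0.68 [292.4, 251.7] [0.3184116  0.11875681 0.096     ]
```

```bash
python3 -m inch '[[0,0,3,0],[0,0,7,0],[-1.5,-1,8.5,-9],[-4,-2.5,8.5,-18],[-6,-3.8,8.5,-28],[-6.45,-4.05,8,-37.7],[-6.45,-4.05,7.6,-37.7],[-6.45,-4.05,7.4,-37.7]]' && python3 -m inch '[[0,0,0,0],[0,0,0,0],[0,0,-0.2,0],[0,0,-0.5,0],[0,0,-0.8,0],[0,0,-1,0],[0,0,-1.15,0],[0,0,-1.3,0]]' 0 && python3 -c "
from h import *
p=cam('scene');save(p,'s8');w=cam('wrist');save(w,'w8')
b=cv2.resize(p['img'][140:235,180:300],(600,475),interpolation=cv2.INTER_CUBIC)
cv2.imwrite('pics/g.png',b[:,:,::-1])"
```

```text
time: 26.55
ee_pos: [0.5692, -0.0049, 0.1613]
tcp_rot: [-177.4, 0.1, -173.9]
wrist_force: [-1.1, 0.4, 0.9]
opening: 0.0202
grasp_force: 0.0
time: 27.55
ee_pos: [0.5689, -0.005, 0.1483]
tcp_rot: [-177.4, 0.1, -174.1]
wrist_force: [0.0, 0.1, 1.0]
opening: -0.0001
grasp_force: 0.5
```

View pics/g.png

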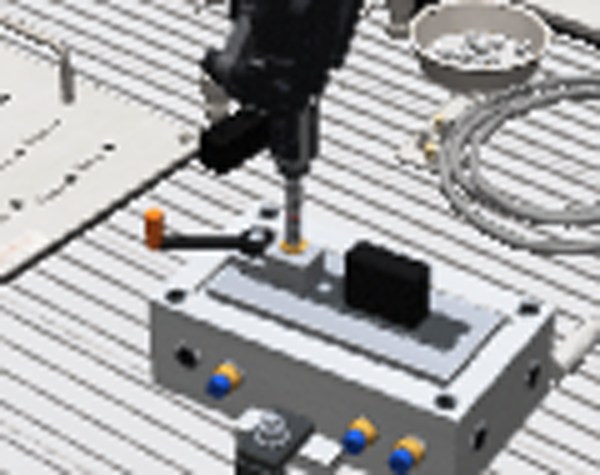

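The lever has swung loose (peg at (153,228)), and the fingers sit on the knob, which yields at 1–2 N. I'll slide it down to the shortest possible depth, then go in small steps.

```bash
python3 -m inch '[[0,0,-0.2,0],[0,0,-0.4,0],[0,0,-0.6,0],[0,0,-0.8,0],[0,0,-1,0],[0,0,-1.2,0],[0,0,-1.4,0],[0,0,-1.5,0]]' && python3 -m inch '[[0,0,-0.03,0],[0,0,-0.06,0],[0,0,-0.1,0],[0,0,-0.13,0],[0,0,-0.16,0],[0,0,-0.2,0],[0,0,-0.23,0],[0,0,-0.25,0]]'
```

```text
time: 28.65
ee_pos: [0.5689, -0.005, 0.1331]
tcp_rot: [-177.4, 0.1, -174.1]
wrist_force: [-0.3, -0.1, 1.1]
opening: -0.0
grasp_force: 0.5
time: 29.65
ee_pos: [0.5689, -0.005, 0.1307]
tcp_rot: [-177.4, 0.1, -174.1]
wrist_force: [0.0, 0.4, 1.6]
opening: 0.0
grasp_force: 0.5
```

```bash
python3 -m inch '[[0,0,-0.04,0],[0,0,-0.08,0],[0,0,-0.12,0],[0,0,-0.16,0],[0,0,-0.2,0],[0,0,-0.24,0],[0,0,-0.28,0],[0,0,-0.28,0]]'
```

```text
time: 30.65
ee_pos: [0.5689, -0.005, 0.1279]
tcp_rot: [-177.4, 0.1, -174.1]
wrist_force: [0.7, -0.3, 0.9]
opening: 0.0
grasp_force: 0.3
```

```bash
python3 -m inch '[[0,0,-0.04,0],[0,0,-0.08,0],[0,0,-0.12,0],[0,0,-0.16,0],[0,0,-0.2,0],[0,0,-0.24,0],[0,0,-0.28,0],[0,0,-0.28,0]]'
```

```text
time: 31.65
ee_pos: [0.5689, -0.005, 0.1251]
tcp_rot: [-177.4, 0.1, -174.1]
wrist_force: [-0.1, -0.1, -0.2]
opening: -0.0
grasp_force: 0.3
```

```bash
python3 -m inch '[[0,0,-0.04,0],[0,0,-0.08,0],[0,0,-0.12,0],[0,0,-0.16,0],[0,0,-0.2,0],[0,0,-0.24,0],[0,0,-0.28,0],[0,0,-0.28,0]]'; python3 -c "
from h import *
p=cam('scene');save(p,'s9')
g=lm(p,'rod_knob');print(g)
o=bot.get_obs();print(o['wrist_force'])"
```

```text
time: 32.65
ee_pos: [0.5689, -0.005, 0.1223]
tcp_rot: [-177.4, 0.1, -174.1]
wrist_force: [0.2, -0.2, 0.4]
opening: -0.0002
grasp_force: 0.3
{'point': [240.8, 181.2], 'score': 0.6}
[-0.22256398  1.00704835 -0.50460236]
```

```bash
python3 - <<'E'
from h import *
p=cam('scene')
for z in (.1443,.1443-.01,.1143,.1043,.085): print(z,proj(p,[.5693,-.0055,z]).round(1))
for n in ('s7','s8','s9'):
    g=cv2.cvtColor(cv2.imread(f'pics/{n}.png'),cv2.COLOR_BGR2GRAY)
    print(n,[int(v) for v in g[158:194,237:241].mean(1)])
E
```

```text
0.1443 [238.6 169.7]
0.1343 [238.6 172.9]
0.1143 [238.6 179.2]
0.1043 [238.6 182.3]
0.085 [238.6 188.2]
s7 [16, 15, 17, 25, 37, 37, 36, 34, 37, 37, 35, 33, 35, 65, 46, 32, 49, 101, 98, 91, 106, 78, 93, 112, 101, 103, 123, 100, 100, 116, 106, 168, 115, 206, 167, 87]
s8 [16, 16, 14, 17, 25, 34, 33, 34, 34, 35, 35, 31, 31, 32, 58, 52, 33, 65, 122, 90, 95, 103, 98, 103, 121, 116, 106, 119, 110, 101, 107, 143, 124, 206, 174, 95]
s9 [14, 13, 16, 26, 15, 14, 16, 17, 21, 14, 16, 16, 19, 34, 34, 34, 34, 34, 34, 33, 32, 32, 51, 66, 31, 51, 121, 115, 109, 118, 111, 157, 124, 207, 174, 95]
```

Pixel rows show the knob following the fingers (about 27 mm down). I'll carry on.

```bash
python3 -m inch '[[0,0,-0.04,0],[0,0,-0.08,0],[0,0,-0.12,0],[0,0,-0.16,0],[0,0,-0.2,0],[0,0,-0.24,0],[0,0,-0.28,0],[0,0,-0.28,0]]'
```

```text
time: 33.8
ee_pos: [0.5689, -0.005, 0.1195]
tcp_rot: [-177.4, 0.1, -174.1]
wrist_force: [0.6, 0.3, -0.1]
opening: -0.0002
grasp_force: 0.3
```

```bash
python3 -m inch '[[0,0,-0.04,0],[0,0,-0.08,0],[0,0,-0.12,0],[0,0,-0.16,0],[0,0,-0.2,0],[0,0,-0.24,0],[0,0,-0.28,0],[0,0,-0.28,0]]'
```

```text
time: 34.8
ee_pos: [0.5689, -0.005, 0.1167]
tcp_rot: [-177.4, 0.1, -174.1]
wrist_force: [0.3, 0.2, 0.3]
opening: 0.0004
grasp_force: 0.3
```

```bash
python3 -m inch '[[0,0,-0.04,0],[0,0,-0.08,0],[0,0,-0.12,0],[0,0,-0.16,0],[0,0,-0.2,0],[0,0,-0.24,0],[0,0,-0.28,0],[0,0,-0.28,0]]'
```

```text
time: 35.8
ee_pos: [0.5689, -0.005, 0.1139]
tcp_rot: [-177.4, 0.1, -174.1]
wrist_force: [0.0, -0.0, 0.7]
opening: 0.0
grasp_force: 0.3
```

```bash
python3 -m inch '[[0,0,-0.04,0],[0,0,-0.08,0],[0,0,-0.12,0],[0,0,-0.16,0],[0,0,-0.2,0],[0,0,-0.24,0],[0,0,-0.28,0],[0,0,-0.28,0]]'
```

```text
time: 36.8
ee_pos: [0.5692, -0.005, 0.1132]
tcp_rot: [-177.3, 0.2, -174.1]
wrist_force: [-5.4, 1.1, 14.8]
opening: -0.0001
grasp_force: 7.4
```

Bottomed: 15 N at about 40 mm of travel, i.e. a bore about 37 mm deep. Next I lift off and straddle the peg again to tighten.

```bash
python3 -m inch '[[0,0,1.2,0],[1,0.5,2,6],[3,1.6,2,14],[5,2.8,2,23],[6.8,3.66,1,32],[6.8,3.66,-1,32],[6.8,3.66,-2.2,32],[6.8,3.66,-2.2,32]]' 2
```

```text
time: 37.8
ee_pos: [0.6362, 0.0314, 0.0882]
tcp_rot: [-177.4, 0.0, -142.1]
wrist_force: [0.3, 0.2, -0.5]
opening: 0.02
grasp_force: 0.0
```

```bash
python3 -m inch '[[0.2,-0.27,0,-3.4],[0.4,-0.6,0,-7.4],[0.6,-0.93,0,-11.5],[0.75,-1.28,0,-15.5],[0.9,-1.64,0,-19.5],[1,-2,0,-23.5],[1.05,-2.27,0,-26.4],[1.1,-2.54,0,-29.2]]'; python3 -c "
from h import *
print(bot.get_obs()['wrist_force'])"
```

```text
time: 38.8
ee_pos: [0.6481, 0.0063, 0.0902]
tcp_rot: [-177.4, 0.2, -171.4]
wrist_force: [0.3, 1.3, -0.3]
opening: 0.0202
grasp_force: 0.8
[ 0.26881492  1.27840847 -0.2863754 ]
```

```bash
python3 -m inch '[[0.02,-0.15,0,-1.5],[0.03,-0.3,0,-3],[0.05,-0.45,0,-4.5],[0.06,-0.6,0,-6],[0.06,-0.75,0,-7.5],[0.06,-0.9,0,-9],[0.06,-1.05,0,-10.5],[0.06,-1.1,0,-11.5]]'; python3 peg.py | head -1
```

```text
time: 39.8
ee_pos: [0.6485, -0.0049, 0.0892]
tcp_rot: [-177.4, 0.1, 177.1]
wrist_force: [0.7, 1.5, 0.9]
opening: 0.02
grasp_force: 0.9
0.55 [215.1, 178.9] [0.63646852 0.01252111 0.096     ]
```

```bash
python3 -m inch '[[0,-0.12,0,-1.2],[0,-0.24,0,-2.4],[-0.01,-0.36,0,-3.6],[-0.02,-0.48,0,-4.8],[-0.04,-0.6,0,-6],[-0.06,-0.7,0,-7.2],[-0.08,-0.8,0,-8.4],[-0.09,-0.82,0,-8.6]]'
```

```text
time: 40.95
ee_pos: [0.6477, -0.0131, 0.0892]
tcp_rot: [-177.4, 0.1, 168.6]
wrist_force: [2.4, 2.1, 0.1]
opening: 0.0203
grasp_force: 1.0
```

```bash
python3 -m inch '[[-0.01,-0.05,0,-0.5],[-0.02,-0.1,0,-1],[-0.04,-0.15,0,-1.5],[-0.05,-0.2,0,-2.1],[-0.06,-0.24,0,-2.5],[-0.06,-0.24,0,-2.5],[-0.06,-0.24,0,-2.5],[-0.06,-0.24,0,-2.5]]'; python3 -c "
from h import *
for i in range(2): save(cam('scene'),'s10');print(bot.get_obs()['wrist_force'])"
```

```text
time: 41.95
ee_pos: [0.647, -0.0154, 0.0892]
tcp_rot: [-177.3, 0.1, 166.1]
wrist_force: [2.2, 1.8, 0.3]
opening: 0.02
grasp_force: 1.0
[ 0.81293856  1.57505733 -0.35431013]
[1.72332604 0.61794739 0.58235155]
```

```bash
python3 -m inch '[[-0.01,-0.06,0,-0.6],[-0.03,-0.12,0,-1.2],[-0.04,-0.18,0,-1.9],[-0.06,-0.24,0,-2.5],[-0.08,-0.3,0,-3.2],[-0.1,-0.36,0,-3.9],[-0.11,-0.4,0,-4.3],[-0.11,-0.4,0,-4.3]]'; python3 -c "
from h import *
for i in range(2): save(cam('scene'),'s11');print(bot.get_obs()['wrist_force'])"
```

```text
time: 43.05
ee_pos: [0.6459, -0.0195, 0.0892]
tcp_rot: [-177.4, 0.1, 161.8]
wrist_force: [1.6, 2.3, 0.1]
opening: 0.02
grasp_force: 1.2
[ 2.20898935  1.38440804 -0.30792163]
[ 1.55188141  1.55449259 -0.25267261]
```

```bash
python3 -m inch '[[-0.02,-0.07,0,-0.8],[-0.05,-0.14,0,-1.6],[-0.08,-0.21,0,-2.4],[-0.1,-0.28,0,-3.2],[-0.13,-0.35,0,-4],[-0.16,-0.43,0,-4.8],[-0.19,-0.51,0,-5.7],[-0.19,-0.51,0,-5.7]]'; python3 -c "
from h import *
for i in range(2): save(cam('scene'),'s12');print(bot.get_obs()['wrist_force'])"; python3 peg.py|head -1
```

```text
time: 44.15
ee_pos: [0.6439, -0.0246, 0.0892]
tcp_rot: [-177.3, 0.1, 156.1]
wrist_force: [1.8, 1.1, -0.3]
opening: 0.02
grasp_force: 1.3
[2.30051387 1.87270328 0.11532397]
[1.9084592  1.40691495 0.27735284]
[220.8 174. ] [220 172   2   6   8] [ 0.6488 -0.0251  0.087 ] len 0.0597 ang rel gauge -28.4
```

```bash
python3 -m inch '[[-0.03,-0.08,0,-1],[-0.07,-0.16,0,-2],[-0.12,-0.25,0,-3],[-0.16,-0.34,0,-4],[-0.2,-0.42,0,-5],[-0.25,-0.5,0,-6],[-0.3,-0.59,0,-6.9],[-0.3,-0.59,0,-6.9]]'; python3 -c "
from h import *
for i in range(2): save(cam('scene'),'s13');print(bot.get_obs()['wrist_force'])"; python3 peg.py|head -1
```

```text
time: 45.4
ee_pos: [0.6409, -0.0305, 0.0892]
tcp_rot: [-177.3, 0.1, 149.2]
wrist_force: [3.4, 1.6, -0.1]
opening: 0.0201
grasp_force: 1.5
[3.11149283 1.07580429 0.33079473]
[ 2.6396442   0.62384877 -0.41937548]
[222.8 173.4] [222 171   2   7   9] [ 0.6462 -0.0307  0.087 ] len 0.0597 ang rel gauge -34.4
```

```bash
python3 -m inch '[[-0.04,-0.07,0,-0.8],[-0.08,-0.14,0,-1.6],[-0.13,-0.21,0,-2.4],[-0.17,-0.28,0,-3.2],[-0.21,-0.34,0,-4],[-0.25,-0.4,0,-4.8],[-0.3,-0.46,0,-5.7],[-0.3,-0.46,0,-5.7]]'; python3 -c "
from h import *
for i in range(2): save(cam('scene'),'s14');print(bot.get_obs()['wrist_force'])"; python3 peg.py|head -1
```

```text
time: 46.65
ee_pos: [0.638, -0.0351, 0.0892]
tcp_rot: [-177.4, 0.1, 143.5]
wrist_force: [4.2, 2.0, 0.6]
opening: 0.0199
grasp_force: 1.8
[3.5599724  1.03191133 0.10819574]
[3.37624289 1.29179672 0.03526283]
[224.3 173.2] [223 171   3   6  14] [ 0.6436 -0.0343  0.087 ] len 0.0593 ang rel gauge -38.6
```

```bash
python3 -m inch '[[-0.04,-0.05,0,-0.6],[-0.08,-0.1,0,-1.3],[-0.12,-0.15,0,-2],[-0.16,-0.2,0,-2.7],[-0.2,-0.25,0,-3.4],[-0.24,-0.3,0,-4],[-0.28,-0.34,0,-4.6],[-0.28,-0.34,0,-4.6]]'; python3 -c "
from h import *
for i in range(2): save(cam('scene'),'s15');print(bot.get_obs()['wrist_force'])"; python3 peg.py|head -1
```

```text
time: 47.9
ee_pos: [0.6352, -0.0385, 0.0892]
tcp_rot: [-177.4, 0.1, 138.9]
wrist_force: [4.3, 2.9, -0.5]
opening: 0.0202
grasp_force: 2.1
[5.00583273 1.07075505 0.96501134]
[4.94145487 0.59724376 0.30384465]
[225.6 172.9] [224 171   4   6  14] [ 0.6418 -0.038   0.087 ] len 0.0599 ang rel gauge -42.6
```

```bash
python3 -m inch '[[-0.04,-0.05,0,-0.6],[-0.08,-0.1,0,-1.2],[-0.12,-0.14,0,-1.8],[-0.16,-0.18,0,-2.4],[-0.2,-0.22,0,-3],[-0.22,-0.24,0,-3.4],[-0.22,-0.24,0,-3.4],[-0.22,-0.24,0,-3.4]]'; python3 -c "
from h import *
for i in range(2): save(cam('scene'),'s16');print(bot.get_obs()['wrist_force'])"; python3 peg.py|head -1
```

```text
time: 49.15
ee_pos: [0.633, -0.0409, 0.0892]
tcp_rot: [-177.4, 0.1, 135.5]
wrist_force: [5.0, 2.2, -0.4]
opening: 0.0198
grasp_force: 2.2
[5.15971292 0.6722811  0.91598198]
[ 5.16673916  1.12438025 -0.49110617]
[226.9 173.3] [226 170   3   7  17] [ 0.6377 -0.0385  0.087 ] len 0.057 ang rel gauge -45.4
```

```bash
python3 -m inch '[[-0.05,-0.05,0,-0.7],[-0.1,-0.1,0,-1.4],[-0.15,-0.15,0,-2.1],[-0.2,-0.2,0,-2.9],[-0.26,-0.25,0,-3.7],[-0.31,-0.3,0,-4.5],[-0.36,-0.34,0,-5.2],[-0.36,-0.34,0,-5.2]]'; python3 -c "
from h import *
for i in range(2): save(cam('scene'),'s17');print(bot.get_obs()['wrist_force'])"; python3 peg.py|head -1
```

```text
time: 50.4
ee_pos: [0.6295, -0.0444, 0.0892]
tcp_rot: [-177.4, 0.1, 130.3]
wrist_force: [5.3, 1.2, 0.0]
opening: 0.0203
grasp_force: 2.3
[ 5.50393092  0.25150302 -0.12507509]
[ 5.34783052  0.3386332  -0.04186126]
[228.5 172.8] [227 170   4   7  16] [ 0.6359 -0.0434  0.087 ] len 0.0589 ang rel gauge -50.2
```

```bash
python3 -m inch '[[-0.03,-0.02,0,-0.4],[-0.06,-0.05,0,-0.8],[-0.1,-0.08,0,-1.3],[-0.13,-0.1,0,-1.8],[-0.17,-0.13,0,-2.3],[-0.2,-0.16,0,-2.7],[-0.2,-0.16,0,-2.7],[-0.2,-0.16,0,-2.7]]'; python3 -c "
from h import *
for i in range(1): save(cam('scene'),'s18');print(bot.get_obs()['wrist_force'])"; python3 peg.py|head -1
```

```text
time: 51.65
ee_pos: [0.6275, -0.046, 0.0892]
tcp_rot: [-177.4, 0.1, 127.6]
wrist_force: [5.1, 1.1, -0.4]
opening: 0.0202
grasp_force: 2.4
[ 5.57052601  0.9641727  -0.86045654]
[229.5 172.7] [228 170   4   7  16] [ 0.6339 -0.0454  0.087 ] len 0.059 ang rel gauge -53.0
```

```bash
python3 -m inch '[[0.15,0.15,0,0],[0.3,0.3,0,0],[0.35,0.35,0,0],[0.35,0.35,2,0],[0.35,0.35,6,0],[-1,0.35,11,0],[-5,0.35,14,0],[-9,0,15,0]]' && python3 peg.py | head -1; python3 - <<'E'
from h import *
s=cam('scene');w=cam('wrist')
b=cv2.resize(s['img'][145:235,190:300],(440,360),interpolation=cv2.INTER_CUBIC);a=cv2.resize(w['img'],(360,270));a=cv2.copyMakeBorder(a,0,90,0,0,cv2.BORDER_CONSTANT)
cv2.imwrite('pics/z.png',np.hstack([a,b])[:,:,::-1])
g=cv2.cvtColor(s['img'],cv2.COLOR_RGB2GRAY);print([int(v) for v in g[158:194,237:241].mean(1)])
o=bot.get_obs();print(o['time'],o['ee_pos'],o['wrist_force'])
E
```

```text
time: 52.85
ee_pos: [0.5366, -0.0458, 0.241]
tcp_rot: [-177.4, 0.2, 127.6]
wrist_force: [0.6, -0.1, 0.5]
opening: 0.0204
grasp_force: 0.0
[222.1 173.3] [221 171   3   7  10] [ 0.6481 -0.0301  0.087 ] len 0.0612 ang rel gauge -33.0
[230, 223, 173, 182, 231, 224, 185, 182, 222, 226, 192, 167, 220, 232, 217, 166, 200, 232, 232, 193, 168, 218, 151, 77, 78, 75, 29, 33, 85, 98, 112, 165, 136, 202, 141, 82]
53.1 [ 0.5374674  -0.04585997  0.2389404 ] [ 0.03844722 -0.49627111  0.59084227]
```

View pics/z.png

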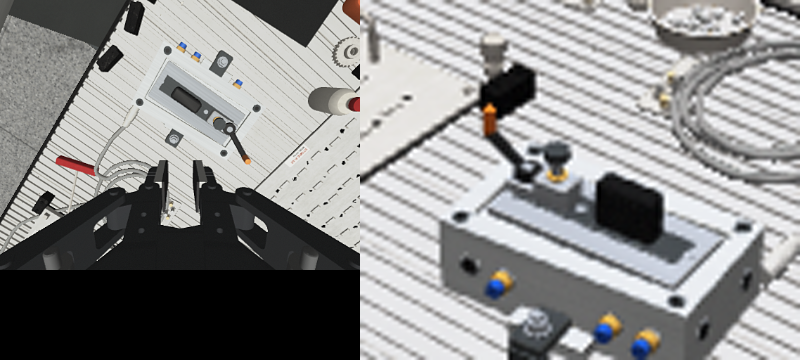

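The last picture shows the gauge flat in the pocket (base edges parallel to the rim), with the knob low at (557,152). The lever lies in its clockwise half (peg at (489,118)), sprung back a little after a firm 5 N. The gripper is clear and the bystanders in view look unmoved, so I'll hand in.

```bash
python3 -c "
from workcell import bot
print(bot.job_done())"
```

```text
the job is handed in; nothing more can be done
None
```

The job is handed in at 53 s: the clamp was found tight and loosened first, the rod bottomed about 37 mm below the pocket floor, the lever was then tightened with about 5 N at the peg, and the gauge was left standing flat in the pocket; the lever sprang back about 0.35 rad on release, and I did not push the rod again to confirm it holds.

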